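# Sort the bits and pieces on the utility-room counter

### The arm

A 6-joint arm with a two-finger parallel gripper is mounted at the origin on the work surface. World frame = base frame: x ahead of the robot, y to its left, z up, the work surface at z = 0. Lengths are in mm, angles in rad, forces in N, time in s.
With the tool pointing down it reaches from about 275 to 1000 mm from the base axis. Payload 8.4 kg.
Tool frame: the origin (TCP) lies on the centre line of the jaws, within the pads' length; the fingertips stand 17 mm ahead of it and the grasp point (between the pads) lies 2 mm behind it; z points along the fingers, y is the line along which they close (so a half turn about z gives the same grasp; the last joint's range is limited). The gripper opens to 85 mm and grips with 20 to 120 N. Pads are 22 mm wide; open, the fingers measure 114 mm over their backs; the gripper's body (76 mm by 85 mm) begins 54 mm behind the grasp point. The pads swing forward as they close: fully open they stand 13 mm farther back than shut.
Start: joints at [-1.13, 0.353, 1.633, -0, 1.155, -0.002], TCP at [267.793, -564.725, 248.281] pointing down, gripper open.
Joint ranges: [-2.63, 2.63], [-0.92, 2.1], [0.06, 2.66], [-1.3, 4.44], [0, 2.69], [-3.02, 3.02]. Speed limits (rad/s): [2.22, 2.22, 2.79, 3.14, 3.14, 3.14].

### API

Orientations are given as [roll, pitch, yaw] about the fixed x, y, z axes, in that order (R = Rz(yaw) Ry(pitch) Rx(roll)).
In Python, from rig import r, eyes gives the robot as it stands. The module is installed in compiled form; this text tells all that it offers.
- The arm moves only by the shell command python3 -m inch 'ROWS' [FORCE]. ROWS is JSON, a list of rows, each a list of 7 numbers: the shift along the tool's x, y, z in m, then the turn, a rotation vector about the tool's x, y, z in degrees, then the closure, from -1 (fully open) to 1 (shut). In form: [[x, y, z, rx, ry, rz, gripper], ...]. A call has 1 to 8 rows; each row shifts and turns the commanded pose from where the row before left it, along the tool's axes as they then stand; what a row does not reach is not made up. A row lasts 1/10 s, in which the tool goes at most 50 mm and 8.59 degrees, less where a joint would pass 70% of its speed; a pose out of reach is approached as far as the arm can. A call with a gripper value outside its range is refused whole. The fingers move at their own pace and stop on an object; FORCE is the grip in N (left out, the last holds). Time passes only in rows, so rows that do not move let the fingers close. It gives the time, the measured TCP pose, the force, the opening and the grip force at its end, in the units of the state.
- r.sense(): the state, without advancing time (a new reading comes with each control period).
- eyes.grab_frame(name): name is "side" or "top" or "wrist"; returns a dict with "img" (384x512x3 uint8, blue, green, red), "fx", "fy", "cx", "cy" (pixels), "R" (3x3) and "t" (3): a world point X has camera coordinates R X + t; the wrist camera has in their place "hand_eye" (4x4, takes a point from camera to tool coordinates, whose origin is the TCP and whose axes are the flange's). Camera axes: x right, y down, z forward; pixel columns grow to the right and rows downward; lengths in mm; the calibration is good to about 2 mm. A picture is of the moment at which its call begins: read the wrist's pose just before it. There is no depth.
- r.sign_off(): hands the job in; it is judged then, once.
The state is a dict: "clock": time; "qpos": joint angles; "qvel": joint speeds; "joint_efforts": joint torques, N m; "eef_pos": TCP position; "tcp_rot": TCP orientation; "contact_force": force on the tool from outside, world axes, zero at the start; "wrist_torque": the same for the moment, N m; "opening": opening from 0.0 (shut) to 1.0 (fully open); "grasp_force": force on a finger pad.
Only numpy, scipy, OpenCV 4.12 (cv2) and the standard library are available. Lean on these libraries where they do the work, as an engineer would, in place of code of your own. Each camera call takes 0.05 s, during which the arm holds its last target. There are 200 camera calls.

### The job

Sort the things left on the counter: stand the two coffee capsules side by side in the round dish, broad rim down as they are now, lay the two clothes pegs flat on the floor of the long narrow tray, and stand the spice jar upright in the small square bin. Set each down on the floor of its container, not on top of another, and leave the mug and the tin where they are.

Things in the scene. Friction and masses are not known exactly. Their poses are not given: they have to be found in the camera images.
- capsule0: aluminium coffee capsule, loose, standing on its broad rim, narrow domed end up: rim 40 mm across and 3 mm high, body above it 36 mm across up to 19 mm, domed top at 28 mm; the two are alike. Origin: centre of its underside; z up its axis.
- capsule1: aluminium coffee capsule, loose, standing on its broad rim, narrow domed end up: rim 40 mm across and 3 mm high, body above it 36 mm across up to 19 mm, domed top at 28 mm; the two are alike. Origin: centre of its underside; z up its axis.
- peg0: wooden spring clothes peg, loose, rigid, lying flat, its two prongs seen from above as a narrow V: 78 mm long, 12 mm high, 17 mm wide at the jaws, 23 mm with parallel sides over the middle 26 mm (grip here), 27 mm at the open handle end; both are alike. Origin: middle of its underside; x along its length (handle end at +x), y across it, z up.
- peg1: wooden spring clothes peg, loose, rigid, lying flat, its two prongs seen from above as a narrow V: 78 mm long, 12 mm high, 17 mm wide at the jaws, 23 mm with parallel sides over the middle 26 mm (grip here), 27 mm at the open handle end; both are alike. Origin: middle of its underside; x along its length (handle end at +x), y across it, z up.
- jar: amber glass spice jar with a steel lid, loose, upright: 42 mm across, 75 mm high, lid from 60 to 75 mm, about 0.14 kg. Origin: centre of its underside; z up its axis.
- dish: round white ceramic dish, fixed to the counter: 136 mm across, 22 mm high, upright wall 4 mm thick, flat inner floor 5 mm above the counter and 128 mm across. Origin: centre of its underside.
- tray: long narrow white plastic tray, fixed to the counter: 84 x 208 mm outside, 22 mm high, walls 4 mm thick, inner floor 4 mm above the counter, 76 x 200 mm. Origin: centre of its underside; y along its length, x across it. It takes the two pegs end to end, each lengthwise.
- bin: small square white plastic bin, fixed to the counter: 86 x 86 mm outside, 40 mm high, walls 4 mm thick, inner floor 4 mm above the counter, 78 x 78 mm. Origin: centre of its underside; x and y along its sides.
- mug: white ceramic mug with a handle, a bystander, loose: 76 mm across, 85 mm high, handle towards its y. Origin: centre of its underside.
- tin: closed food tin, a bystander, loose: 70 mm across, 95 mm high. Origin: centre of its underside.
Mind the look-alikes: they are no part of the job. What is shaped like the peg0 but green or red is not meant.

How it is judged (in metres and radians):
At the end, for the whole second after the job is handed in: Capsules upright on the dish's floor, pegs flat on the tray's floor, jar upright on the bin's floor within 25 mm of its centre (undersides under 10 mm up, tilt under 0.12 to 0.15 rad, slower than 20 mm/s); mug and tin upright, moved under 20 mm (horizontal distance between each of capsule0, capsule1 and dish below 0.058 m and z of each of capsule0, capsule1 in the frame of dish below 0.01 m and angle between each of capsule0, peg0, capsule1, peg1, mug, tin's own z axis and vertical below 0.15 rad and linear speed of each of capsule0, peg0, capsule1, peg1, jar below 0.02 m/s and x of peg0 in the frame of tray between -0.04 and 0.04 m and y of peg0 in the frame of tray between -0.1 and 0.1 m and z of each of peg0, peg1 in the frame of tray below 0.01 m and x of peg1 in the frame of tray between -0.04 and 0.04 m and y of peg1 in the frame of tray between -0.1 and 0.1 m and x of jar in the frame of bin between -0.025 and 0.025 m and y of jar in the frame of bin between -0.025 and 0.025 m and z of jar in the frame of bin below 0.01 m and angle between jar's own z axis and vertical below 0.12 rad and distance of each of mug, tin from where it was at the start of the episode below 0.02 m); the robot touches nothing.
It fails at once if the mug or the tin is shoved or knocked over (distance of any of mug, tin from where it was at the start of the episode above 0.03 m or angle between any of mug, tin's own z axis and vertical above 0.4 rad).
It also fails if it takes over 120 s, if anything falls off the work surface, if the arm or the gripper's body presses on something with over 40 N, if the wrist force passes 120 N, or if a joint passes its speed limit or range.

## Working session

There is one attempt and no reset: what is moved stays moved. The work goes in short steps, Python scripts to look and compute and a shell command to move; the robot and the scene stay as the last step left them, time stands still between calls to the robot, and variables do not carry over. Pictures are saved under pics/ and viewed, at most 14 in all, crops included, and the job is handed in when it is done.

```bash
mkdir -p pics
cat > h.py <<'E'
import numpy as np, cv2
from rig import r, eyes
from scipy.spatial.transform import Rotation as Ro
def ray(f,u,v,z):
    R=np.array(f["R"]);t=np.array(f["t"]).ravel()
    d=R.T@np.array([(u-f["cx"])/f["fx"],(v-f["cy"])/f["fy"],1]);c=-R.T@t
    return c+d*(z-c[2])/d[2]
def proj(f,X):
    p=np.array(f["R"])@np.array(X,float)+np.array(f["t"]).ravel()
    return f["fx"]*p[0]/p[2]+f["cx"],f["fy"]*p[1]/p[2]+f["cy"]
E
python3 - <<'E'
from h import *
for n in("top","side"):
    f=eyes.grab_frame(n);cv2.imwrite(f"pics/{n}0.png",f["img"]);np.save(f"pics/{n}0.npy",f,allow_pickle=True)
    R=np.array(f["R"]);print(n,f["fx"],f["cx"],f["cy"],-R.T@np.array(f["t"]).ravel(),R.round(2).tolist())
s=r.sense();print(s)
E
```

```text
top 357.2043409485712 259.17439858046146 189.57454786326932 [ 347.63782655   -7.39635526 1072.43061746] [[0.0, -1.0, 0.01], [-0.99, -0.0, -0.13], [0.13, -0.01, -0.99]]
side 393.1535761917195 252.38542431999875 190.73754757082048 [  63.48803897 -791.13433631  760.05220006] [[0.89, -0.46, 0.01], [-0.28, -0.57, -0.77], [0.36, 0.68, -0.64]]
{'clock': 0.1, 'qpos': array([-1.13038273e+00,  3.53582196e-01,  1.63404844e+00,  4.37189323e-06,
        1.15520257e+00, -2.40503412e-03]), 'qvel': array([ 0.00038726,  0.00075153, -0.00115025, -0.00030151, -0.00043135,
        0.00045198]), 'joint_efforts': array([ 1.08016211e-03, -6.06358194e+01, -3.42819428e+01,  1.28110514e-04,
        3.96482093e-03, -5.42908353e-06]), 'eef_pos': array([ 267.63246933, -564.35552056,  247.63952084]), 'tcp_rot': array([-3.14035211e+00, -6.98112248e-06,  4.42816858e-01]), 'contact_force': array([-0.25631726, -0.32862408,  0.31980467]), 'wrist_torque': array([-0.02302796,  0.0228198 , -0.02770905]), 'grasp_force': 0.0, 'opening': 0.9994436781856132}
```

View pics/top0.png

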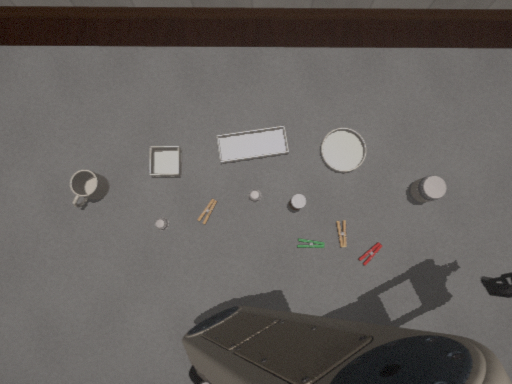

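View pics/side0.png

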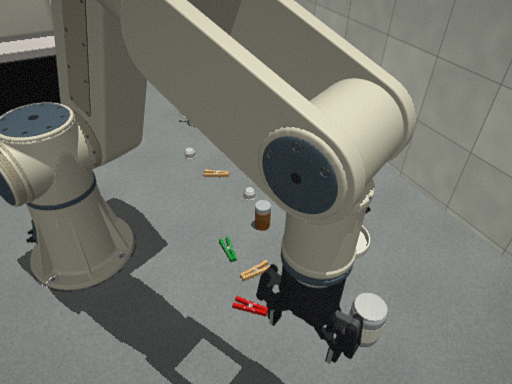

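Top view: wooden pegs are at (207,211) and (342,234), and the green (311,243) and red (370,253) pegs are look-alikes. Capsules are at (160,224) and (255,195). The jar is at (299,202), lid up; in the side view it is the amber body at (262,215). The dish is at (343,150), the tray at (252,145), the bin at (165,162), the mug at (85,185) and the tin at (432,188). I choose the two wood-coloured pegs and will check them in a crop.

```bash
cat > meas.py <<'E'
from h import *
f=np.load("pics/top0.npy",allow_pickle=True).item();im=f["img"]
hsv=cv2.cvtColor(im,cv2.COLOR_BGR2HSV)
def blobs(m,x0,y0,x1,y1,mn=15):
    w=np.zeros_like(m);w[y0:y1,x0:x1]=m[y0:y1,x0:x1]
    c,_=cv2.findContours(w,cv2.RETR_EXTERNAL,cv2.CHAIN_APPROX_NONE)
    return [k for k in c if cv2.contourArea(k)>mn]
wood=cv2.inRange(hsv,(8,70,90),(25,255,255))
for k in blobs(wood,130,180,400,270,20):
    P=np.array([ray(f,u,v,9)[:2] for u,v in k[:,0]])
    m=np.zeros(wood.shape,np.uint8);cv2.drawContours(m,[k],-1,255,-1)
    P=np.array([ray(f,u,v,9)[:2] for v,u in np.argwhere(m>0)])
    (c,s,a)=cv2.minAreaRect(P.astype(np.float32));c0=P.mean(0);w,V=np.linalg.eigh(np.cov(P.T))
    d=V[:,1];e=(P-c0)@d;q=(P-c0)@V[:,0]
    print("peg",k[:,0].mean(0).round(1),"rect c",np.round(c,1),np.round(s,1),"axis deg",round(np.degrees(np.arctan2(d[1],d[0])),1),"width +/-",np.ptp(q[e>25]).round(1),np.ptp(q[e<-25]).round(1))
g=cv2.cvtColor(im,cv2.COLOR_BGR2GRAY)
wh=cv2.inRange(hsv,(0,0,135),(180,60,255))
for n,b,z in(("cap0",(145,212,175,236),24),("cap1",(243,184,267,205),24),("jarlid",(288,192,310,211),75),("dish",(315,124,372,178),22),("tray",(212,122,295,165),22),("bin",(145,142,184,181),40),("tin",(415,172,450,205),95),("mug",(65,165,103,210),85)):
    for k in blobs(wh,*b):
        P=np.array([ray(f,u,v,z)[:2] for u,v in k[:,0]],np.float32)
        print(n,np.round(cv2.boundingRect(k),1),"circ",np.round(cv2.minEnclosingCircle(P)[0],1),round(cv2.minEnclosingCircle(P)[1],1),"rect",[np.round(x,1) for x in cv2.minAreaRect(P)])
cv2.imwrite("pics/crop1.png",cv2.resize(im[115:275,140:400],None,fx=3,fy=3,interpolation=cv2.INTER_CUBIC))
E
python3 meas.py
```

```text
peg [341.6 232.2] rect c [ 357.6 -264.7] [75.9 27.1] axis deg -177.3 width +/- 15.7 27.0
peg [209.1 210.9] rect c [423.3 134.4] [18.6 76.6] axis deg 159.0 width +/- 7.8 16.2
cap0 [155 219  10   9] circ [385.5 272.9] 13.4 rect [array([385.9, 273.3]), array([23. , 24.2]), np.float64(46.0)]
cap1 [250 190  11   9] circ [472.3  -5.7] 15.9 rect [array([472.3,  -5.7]), array([23.8, 29.6]), np.float64(0.1)]
jarlid [291 194  15  14] circ [ 448.5 -127.5] 21.2 rect [array([ 448.1, -126.6]), array([36.7, 39.5]), np.float64(0.1)]
dish [321 127  46  45] circ [ 610.9 -273.1] 69.2 rect [array([ 610.5, -272.5]), array([136.3, 136. ]), np.float64(87.8)]
tray [216 126  73  36] circ [627.5   3.9] 111.4 rect [array([627.3,   3.3]), array([ 84.9, 210.4]), np.float64(8.6)]
bin [149 146  30  29] circ [570.9 263.3] 58.8 rect [array([570.8, 263.6]), array([84. , 87.4]), np.float64(0.2)]
tin [424 176  23  22] circ [ 485.4 -504.9] 32.0 rect [array([ 485.9, -505.4]), array([58.9, 62.1]), np.float64(0.1)]
mug [ 70 169  27  35] circ [485.4 477.4] 50.1 rect [array([489.8, 471.1]), array([90.4, 74.3]), np.float64(11.3)]
```

View pics/crop1.png

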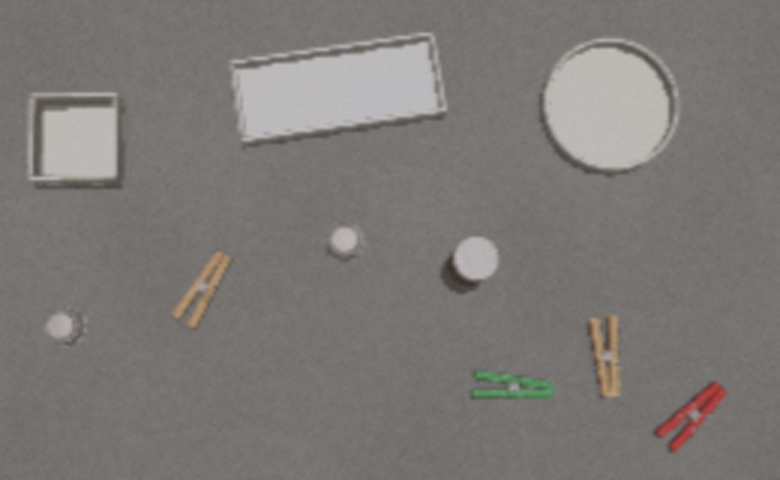

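The crop confirms the choice: the wooden pegs are at crop (202,288) and (605,356), and the green (513,386) and red (692,417) ones are left alone. I start with the right-hand peg.

```bash
cat > plan.py <<'E'
# plan.py X Y Z YAWdeg : turn wanted (rz) and shift in tool axes after that turn
import sys
from h import *
X=np.array([float(a) for a in sys.argv[1:4]]);yaw=float(sys.argv[4])
s=r.sense();y0=np.degrees(s["tcp_rot"][2])
R=Ro.from_euler("xyz",[np.pi,0,np.radians(yaw)]).as_matrix()
print("at",s["eef_pos"].round(1),"rot",np.degrees(s["tcp_rot"]).round(2),"q6",s["qpos"][5].round(2),"| rz",round(((y0-yaw+180)%360)-180,2),"shift",(R.T@(X-s["eef_pos"])).round(1),"open",s["opening"].round(3),"grip",s["grasp_force"],"F",s["contact_force"].round(1),"t",s["clock"])
E
python3 -m inch '[[0,0,0,0,0,7.6,0],[0,0,0,0,0,7.6,0],[0,0,0,0,0,7.5,0],[0.014,-0.04,0,0,0,0,0],[0.014,-0.04,0,0,0,0,0],[0.014,-0.04,0,0,0,0,0],[0.014,-0.04,0,0,0,0,0],[0.014,-0.04,0,0,0,0,0]]' 30; python3 plan.py 357.6 -264.7 120 2.7
python3 - <<'E'
from h import *
f=eyes.grab_frame("top")
im=np.load("pics/top0.npy",allow_pickle=True).item();f=im;im=f["img"]
hsv=cv2.cvtColor(im,cv2.COLOR_BGR2HSV)
m=cv2.inRange(hsv,(5,45,70),(28,255,255));m=cv2.morphologyEx(m,cv2.MORPH_CLOSE,np.ones((5,5),np.uint8))
for b in((190,190,225,230),(325,215,355,252)):
    w=m[b[1]:b[3],b[0]:b[2]];n,l,st,_=cv2.connectedComponentsWithStats(w)
    i=1+np.argmax(st[1:,4]);P=np.array([ray(f,u+b[0],v+b[1],10)[:2] for v,u in np.argwhere(l==i)],np.float32)
    print(np.round(cv2.minAreaRect(P)[0],1),[np.round(a,1) for a in cv2.minAreaRect(P)[1:]],P.mean(0))
E
```

```text
clock: 0.9
eef_pos: [328.4, -359.9, 248.0]
tcp_rot: [-3.141, 0.0, 0.046]
contact_force: [0.7, -0.1, 1.5]
opening: 0.497
grasp_force: 0.0
[424.1 134.2] [array([28.1, 78.6]), np.float64(57.3)] [422.6054  136.58054]
[ 356.8 -261.3] [array([78.8, 27.9]), np.float64(2.7)] [ 359.42322 -262.52182]Traceback (most recent call last):
  File "plan.py", line 7, in <module>
    print("at",s["eef_pos"].round(1),"rot",np.degrees(s["tcp_rot"]).round(2),"q6",s["qpos"][5].round(2),"| rz",round(((y0-yaw+180)%360)-180,2),"shift",(R.T@(X-s["eef_pos"])).round(1),"open",s["opening"].round(3),"grip",s["grasp_force"],"F",s["contact_force"].round(1),"t",s["clock"])
                                                                                                                                                                                              ^^^^^^^^^^^^^^^^^^
AttributeError: 'float' object has no attribute 'round'
```

```bash
sed -i 's/"opening"\].round(3)/"opening"]/' plan.py
python3 -m inch '[[0.008,-0.024,0.025,0,0,0,0],[0.008,-0.024,0.025,0,0,0,0],[0.008,-0.024,0.025,0,0,0,0],[0.009,-0.024,0.025,0,0,0,0],[0,0,0,0,0,0,0],[0,0,0,0,0,0,0]]' >/dev/null; python3 plan.py 357 -263 18 2.7
cat >> h.py <<'E'
def wgrab():
    s=r.sense();f=eyes.grab_frame("wrist")
    T=np.eye(4);T[:3,:3]=Ro.from_euler("xyz",s["tcp_rot"]).as_matrix();T[:3,3]=s["eef_pos"]
    C=np.linalg.inv(T@np.array(f["hand_eye"]));f["R"]=C[:3,:3];f["t"]=C[:3,3];return f
def peg(f,z=10,near=None):
    hsv=cv2.cvtColor(f["img"],cv2.COLOR_BGR2HSV)
    m=cv2.inRange(hsv,(5,70,60),(28,255,255));m=cv2.morphologyEx(m,cv2.MORPH_CLOSE,np.ones((9,9),np.uint8))
    for k in cv2.findContours(m,cv2.RETR_EXTERNAL,cv2.CHAIN_APPROX_NONE)[0]:
        if cv2.contourArea(k)<300: continue
        P=np.array([ray(f,u,v,z)[:2] for u,v in k[:,0]],np.float32)
        print("peg",k[:,0].mean(0).round(),[np.round(a,1) for a in cv2.minAreaRect(P)])
E
python3 - <<'E'
from h import *
f=wgrab();cv2.imwrite("pics/w1.png",f["img"]);peg(f);print(proj(f,[357,-263,10]))
E
```

```text
at [ 356.8 -263.9  148. ] rot [-1.7997e+02  6.0000e-02  2.7600e+00] q6 0.88 | rz 0.06 shift [  0.2  -0.9 130. ] open 0.4957736738336437 grip 0.0 F [ 0.8 -0.3  0.4] t 1.55
peg [256. 180.] [array([ 356.5, -261.7]), array([78.3, 25.1]), np.float64(3.3)]
peg [103.  79.] [array([ 448.5, -127.8]), array([48.1, 49.1]), np.float64(89.3)]
(np.float64(257.3476255695048), np.float64(187.27849217572654))
```

View pics/w1.png

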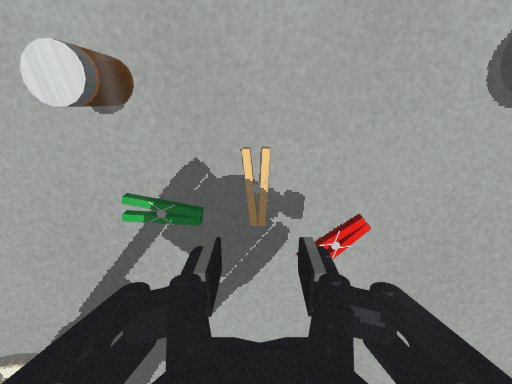

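The wrist view shows the wooden peg centred at about (256,187), between the green peg at (163,210) and the red one at (338,240), with room for both fingers. I descend.

```bash
python3 -m inch '[[0,-0.002,0.03,0,0,0,0],[0,0,0.03,0,0,0,0],[0,0,0.03,0,0,0,0],[0,0,0.02,0,0,0,0],[0,0,0.01,0,0,0,0],[0,0,0.006,0,0,0,0],[0,0,0.003,0,0,0,0],[0,0,0,0,0,0,0]]'; python3 plan.py 356.7 -262 18 3.3
python3 -m inch '[[0,0,0,0,0,0,1],[0,0,0,0,0,0,1],[0,0,0,0,0,0,1],[0,0,0,0,0,0,1],[0,0,0,0,0,0,1],[0,0,0,0,0,0,1]]' 40
python3 -m inch '[[0,0,-0.01,0,0,0,1],[0,0,-0.02,0,0,0,1],[0,0,-0.04,0,0,0,1],[0,0,-0.04,0,0,0,1],[0,0,-0.02,0,0,0,1],[0,0,0,0,0,0,1]]' 40
python3 plan.py 627 -42 120 98
```

```text
clock: 2.4
eef_pos: [357.2, -262.8, 19.8]
tcp_rot: [3.141, -0.001, 0.046]
contact_force: [-0.6, 1.1, -0.3]
opening: 0.5
grasp_force: 0.0
at [ 357.2 -262.8   19.8] rot [ 1.7996e+02 -4.0000e-02  2.6600e+00] q6 0.89 | rz -0.64 shift [-0.5 -0.8  1.8] open 0.5003725144489661 grip 0.0 F [-0.6  1.1 -0.3] t 2.4
clock: 3.0
eef_pos: [357.2, -262.6, 20.2]
tcp_rot: [3.141, -0.001, 0.047]
contact_force: [-1.5, -0.1, 6.5]
opening: 0.255
grasp_force: 39.3
clock: 3.6
eef_pos: [358.5, -263.4, 153.0]
tcp_rot: [3.137, -0.005, 0.047]
contact_force: [0.4, 0.1, 0.3]
opening: 0.251
grasp_force: 39.5
at [ 358.5 -263.4  153. ] rot [179.76  -0.3    2.68] q6 0.89 | rz -95.32 shift [181.9 296.7  33. ] open 0.2509525150664271 grip 39.463249596592505 F [0.4 0.1 0.3] t 3.6
```

```bash
python3 -m inch '[[0,0,0,0,0,-8,1],[0,0,0,0,0,-8,1],[0,0,0,0,0,-8,1],[0,0,0,0,0,-8,1],[0,0,0,0,0,-8,1],[0,0,0,0,0,-8,1],[0,0,0,0,0,-8,1],[0,0,0,0,0,-8,1]]' >/dev/null
python3 -m inch '[[0,0,0,0,0,-8,1],[0,0,0,0,0,-8,1],[0,0,0,0,0,-8,1],[0,0,0,0,0,-7.7,1],[0,0,0,0,0,0,1],[0,0,0,0,0,0,1]]' >/dev/null
python3 plan.py 634.4 -44 24.5 98.4
```

```text
at [ 356.5 -262.   149. ] rot [-1.7997e+02 -3.0000e-02  9.8140e+01] q6 -0.78 | rz -0.26 shift [175.1 306.8 124.5] open 0.2545106463316536 grip 39.454058794362936 F [-0.5 -0.2 -1.1] t 5.0
```

```bash
python3 -m inch '[[0.025,0.044,0,0,0,0,1],[0.025,0.044,0,0,0,0,1],[0.025,0.044,0,0,0,0,1],[0.025,0.044,0,0,0,0,1],[0.025,0.044,0,0,0,0,1],[0.025,0.044,0,0,0,0,1],[0.025,0.043,0,0,0,0,1],[0,0,0,0,0,0,1]]' >/dev/null
python3 -m inch '[[0,0,0.02,0,0,0,1],[0,0,0.02,0,0,0,1],[0,0,0.02,0,0,0,1],[0,0,0,0,0,0,1],[0,0,0,0,0,0,1]]' >/dev/null
python3 plan.py 634.4 -44 24.5 98.4
python3 - <<'E'
from h import *
f=wgrab();cv2.imwrite("pics/w2.png",f["img"])
E
```

```text
at [631.7 -46.9  89.2] rot [-1.7993e+02 -1.0000e-02  9.8260e+01] q6 -0.22 | rz -0.14 shift [ 2.4  3.1 64.7] open 0.2566044819069035 grip 39.52126682794187 F [-0.3  0.3  0.4] t 6.3
```

View pics/w2.png

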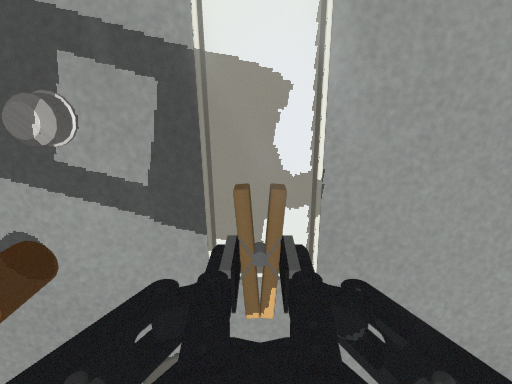

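The peg is held level, centred at about (260,250), and lies parallel to the tray walls (columns about 210 and 318). I lower and release it.

```bash
python3 -m inch '[[0.0024,0.003,0.02,0,0,0,1],[0,0,0.02,0,0,0,1],[0,0,0.012,0,0,0,1],[0,0,0.006,0,0,0,1],[0,0,0.003,0,0,0,1],[0,0,0.002,0,0,0,1],[0,0,0,0,0,0,1],[0,0,0,0,0,0,1]]'
python3 plan.py 634.4 -44 24.5 98.4
```

```text
clock: 7.15
eef_pos: [635.2, -43.9, 26.8]
tcp_rot: [3.141, 0.0, 1.717]
contact_force: [-0.1, -0.7, 0.0]
opening: 0.256
grasp_force: 39.5
at [635.2 -43.9  26.8] rot [1.7996e+02 1.0000e-02 9.8370e+01] q6 -0.22 | rz -0.03 shift [ 0.  -0.8  2.3] open 0.2557148887880376 grip 39.52103330026148 F [-0.1 -0.7  0. ] t 7.15
```

```bash
python3 -m inch '[[0,0,0.001,0,0,0,1],[0,0,0.001,0,0,0,1],[0,0,0,0,0,0,1],[0,0,0,0,0,0,0.25],[0,0,0,0,0,0,0.25],[0,0,0,0,0,0,0.25]]'
python3 -m inch '[[0,0,-0.01,0,0,0,0.25],[0,0,-0.03,0,0,0,0.25],[0,0,-0.04,0,0,0,0.25],[0,0,-0.04,0,0,0,0.25],[0,0,0,0,0,0,0],[0,0,0,0,0,0,0]]' > /dev/null
python3 -m inch '[[0,0,0,0,0,-8,0],[0,0,0,0,0,-8,0],[0,0,0,0,0,-8,0],[0,0,0,0,0,-8,0],[0,0,0,0,0,-8,0],[0,0,0,0,0,-8.4,0],[0,0,0,0,0,0,0],[0,0,0,0,0,0,0]]' >/dev/null
python3 plan.py 424 134.2 140 147.3
```

```text
clock: 7.75
eef_pos: [634.8, -43.9, 24.3]
tcp_rot: [3.142, 0.0, 1.717]
contact_force: [-0.7, -0.4, -0.5]
opening: 0.373
grasp_force: 0.0
at [634.2 -43.8 143.3] rot [-1.7995e+02 -9.0000e-02  1.4652e+02] q6 -1.06 | rz -0.78 shift [273.   36.3   3.3] open 0.499468232439722 grip 0.0 F [ 0.7 -0.8  0.1] t 9.15
```

```bash
python3 -m inch '[[0.04,0.005,0,0,0,-0.7,0],[0.04,0.005,0,0,0,0,0],[0.04,0.005,0,0,0,0,0],[0.04,0.005,0,0,0,0,0],[0.04,0.005,0,0,0,0,0],[0.04,0.005,0,0,0,0,0],[0.033,0.006,0,0,0,0,0],[0,0,0,0,0,0,0]]' >/dev/null
python3 -m inch '[[0,0,0,0,0,0,0],[0,0,0,0,0,0,0]]' >/dev/null
python3 - <<'E'
from h import *
f=wgrab();cv2.imwrite("pics/w3.png",f["img"]);peg(f);f=eyes.grab_frame("top");cv2.imwrite("pics/t2.png",f["img"])
E
python3 plan.py 424 134.2 20 147.3
```

```text
peg [ 59. 326.] [array([ 437.6, -148.1]), array([ 20.7, 103.2]), np.float64(7.8)]
peg [262. 178.] [array([421.5, 135.2]), array([25.5, 79.7]), np.float64(56.6)]
at [425.2 133.2 144.3] rot [1.7999e+02 2.0000e-02 1.4736e+02] q6 -0.7 | rz 0.06 shift [  1.5   0.2 124.3] open 0.49865214308288314 grip 0.0 F [ 0.   0.5 -0.3] t 10.25
```

View pics/w3.png

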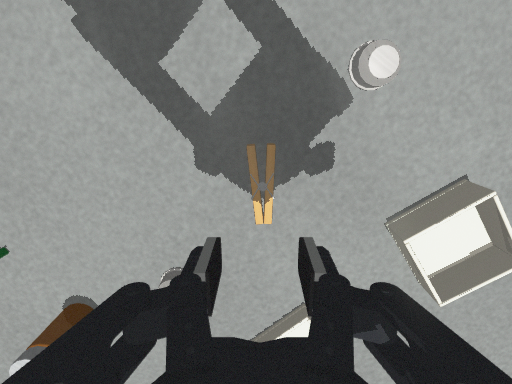

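The wooden peg is at (262,184), in line between the fingers, with the capsules and bin clear of it. I grasp it.

```bash
python3 -m inch '[[0.003,0,0.03,0,0,0.6,0],[0,0,0.03,0,0,0,0],[0,0,0.03,0,0,0,0],[0,0,0.02,0,0,0,0],[0,0,0.008,0,0,0,0],[0,0,0.004,0,0,0,0],[0,0,0.001,0,0,0,0],[0,0,0,0,0,0,0]]'
python3 -m inch '[[0,0,0.001,0,0,0,0.3],[0,0,0,0,0,0,1],[0,0,0,0,0,0,1],[0,0,0,0,0,0,1],[0,0,0,0,0,0,1],[0,0,0,0,0,0,1],[0,0,0,0,0,0,1]]' 40
python3 -m inch '[[0,0,-0.01,0,0,0,1],[0,0,-0.02,0,0,0,1],[0,0,-0.04,0,0,0,1],[0,0,-0.04,0,0,0,1],[0,0,-0.02,0,0,0,1],[0,0,0,0,0,0,1]]' >/dev/null
python3 -m inch '[[0,0,0,0,0,8,1],[0,0,0,0,0,8,1],[0,0,0,0,0,8,1],[0,0,0,0,0,8,1],[0,0,0,0,0,8,1],[0,0,0,0,0,8,1],[0,0,0,0,0,0,1],[0,0,0,0,0,0,1]]'
python3 plan.py 620.4 51 90 98.4
```

```text
clock: 11.05
eef_pos: [422.4, 135.4, 21.9]
tcp_rot: [3.141, 0.001, 2.563]
contact_force: [0.8, -0.2, 0.1]
opening: 0.499
grasp_force: 0.0
clock: 11.75
eef_pos: [422.4, 135.5, 21.1]
tcp_rot: [3.14, 0.001, 2.564]
contact_force: [-0.1, -0.1, 6.3]
opening: 0.256
grasp_force: 39.3
clock: 13.15
eef_pos: [421.4, 135.2, 149.9]
tcp_rot: [-3.141, 0.0, 1.73]
contact_force: [0.0, -0.2, 0.0]
opening: 0.253
grasp_force: 39.4
at [421.4 135.2 149.9] rot [-1.7995e+02  1.0000e-02  9.9110e+01] q6 0.15 | rz 0.71 shift [-112.4  184.6   59.9] open 0.25322137621594426 grip 39.44590356328263 F [ 0.  -0.2  0. ] t 13.15
```

```bash
python3 -m inch '[[-0.0225,0.037,0,0,0,0.7,1],[-0.0225,0.037,0,0,0,0,1],[-0.0225,0.037,0,0,0,0,1],[-0.0225,0.037,0,0,0,0,1],[-0.0225,0.037,0,0,0,0,1],[0,0,0.03,0,0,0,1],[0,0,0.03,0,0,0,1],[0,0,0,0,0,0,1]]' >/dev/null
python3 -m inch '[[0,0,0.02,0,0,0,1],[0,0,0,0,0,0,1],[0,0,0,0,0,0,1]]' >/dev/null
python3 plan.py 620.4 51 25 98.4
```

```text
at [621.2  50.9  71.3] rot [180.    -0.    98.26] q6 -0.06 | rz -0.14 shift [ 0.2 -0.7 46.3] open 0.25532541161888717 grip 39.459403347282205 F [ 1.2 -0.5 -0.4] t 14.25
```

```bash
python3 -m inch '[[0,-0.0005,0.02,0,0,0,1],[0,0,0.015,0,0,0,1],[0,0,0.006,0,0,0,1],[0,0,0.003,0,0,0,1],[0,0,0.0015,0,0,0,1],[0,0,0.001,0,0,0,1],[0,0,0,0,0,0,1],[0,0,0,0,0,0,1]]'
python3 -m inch '[[0,0,0,0,0,0,0.25],[0,0,0,0,0,0,0.25],[0,0,0,0,0,0,0.25],[0,0,-0.01,0,0,0,0.25],[0,0,-0.03,0,0,0,0.25],[0,0,-0.04,0,0,0,0.25],[0,0,-0.03,0,0,0,0],[0,0,0,0,0,0,0]]' > /dev/null
python3 plan.py 472.3 -5.7 120 98.4
```

```text
clock: 15.05
eef_pos: [620.7, 50.7, 25.1]
tcp_rot: [3.142, -0.0, 1.713]
contact_force: [-4.2, 0.8, 8.8]
opening: 0.251
grasp_force: 40.5
at [623.6  50.9 139.1] rot [1.7955e+02 3.0000e-02 9.8170e+01] q6 -0.06 | rz -0.23 shift [ -33.9 -157.9   19.1] open 0.49871735378555043 grip 0.0 F [ 0.9 -0.4 -0.9] t 15.85
```

```bash
python3 -m inch '[[-0.0085,-0.039,0,0,0,0,-0.4],[-0.0085,-0.039,0,0,0,0,-0.4],[-0.0085,-0.039,0,0,0,0,-0.4],[-0.0085,-0.039,0,0,0,0,-0.4],[0,0,0,0,0,0,-0.4],[0,0,0,0,0,0,-0.4],[0,0,0,0,0,0,-0.4]]' >/dev/null
cat >> h.py <<'E'
def caps(f,z=24):
    hsv=cv2.cvtColor(f["img"],cv2.COLOR_BGR2HSV)
    c=cv2.HoughCircles(cv2.medianBlur(hsv[:,:,2],5),cv2.HOUGH_GRADIENT,1,30,param1=80,param2=18,minRadius=12,maxRadius=40)
    for u,v,q in ([] if c is None else c[0]): print("circle",u,v,round(q,1),ray(f,u,v,z).round(1))
E
python3 - <<'E'
from h import *
f=wgrab();cv2.imwrite("pics/w4.png",f["img"]);caps(f);print(proj(f,[472.3,-5.7,24]),proj(f,[472.3,14.3,3]))
E
python3 plan.py 472.3 -5.7 20 98.4
```

```text
circle 258.5 187.5 21.3 [469.5   2.7  24. ]
circle 433.5 276.5 27.1 [647.5 -61.5  24. ]
circle 461.5 135.5 14.4 [626.6  69.6  24. ]
(np.float64(260.33359086256826), np.float64(197.12054116960527)) (np.float64(263.34561774145453), np.float64(169.42371564252682))
at [472.3  -5.  134. ] rot [1.7993e+02 1.0000e-02 9.8180e+01] q6 -0.16 | rz -0.22 shift [-7.00e-01 -1.00e-01  1.14e+02] open 0.7028084545673556 grip 0.0 F [ 0.6  0.2 -0.2] t 16.6
```

View pics/w4.png

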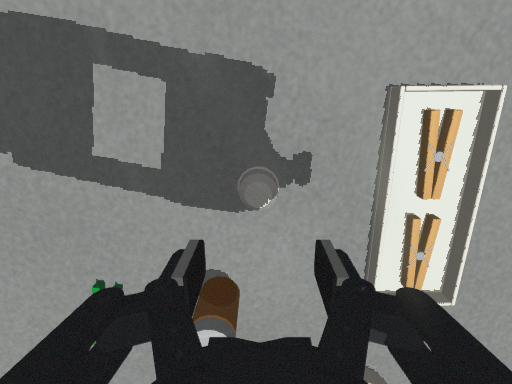

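The view shows both pegs flat in the tray, at (440,155) and (420,255). The capsule's rim circle is at (258,187), so I cast that ray at rim height.

```bash
sed -i 's/def caps(f,z=24)/def caps(f,z=2)/' h.py
python3 - <<'E'
from h import *
f=wgrab();caps(f);print(ray(f,258,189,27))
for n,P in(("top",None),):
    t=np.load("pics/top0.npy",allow_pickle=True).item()
    for u,v in((255,194.8),(160,223.5)): print(ray(t,u,v,26))
E
```

```text
circle 257.5 185.5 19.9 [469.2  -1.8   2. ]
circle 395.5 257.5 33.8 [619.2 -57.6   2. ]
circle 425.5 270.5 20.5 [654.4 -68.    2. ]
circle 430.5 233.5 21.3 [645.9 -26.6   2. ]
[469.16385611   2.33146795  27.        ]
[469.69587822  -5.67156993  26.        ]
[385.11990121 270.60217423  26.        ]
```

```bash
python3 -m inch '[[0.002,-0.0025,0.03,0,0,0,-0.4],[0,0,0.03,0,0,0,-0.4],[0,0,0.025,0,0,0,-0.4],[0,0,0.015,0,0,0,-0.4],[0,0,0.006,0,0,0,-0.4],[0,0,0.003,0,0,0,-0.4],[0,0,0,0,0,0,-0.4],[0,0,0,0,0,0,-0.4]]'
python3 -m inch '[[0,0,0,0,0,0,1],[0,0,0,0,0,0,1],[0,0,0,0,0,0,1],[0,0,0,0,0,0,1],[0,0,0,0,0,0,1],[0,0,0,0,0,0,1],[0,0,0,0,0,0,1]]' 20
python3 -m inch '[[0,0,-0.01,0,0,0,1],[0,0,-0.02,0,0,0,1],[0,0,-0.04,0,0,0,1],[0,0,-0.03,0,0,0,1],[0,0,0,0,0,0,1],[0,0,0,0,0,0,1]]'
python3 plan.py 611 -246 125 98.4
python3 - <<'E'
from h import *
f=wgrab();cv2.imwrite("pics/w5.png",f["img"][120:360,120:400])
E
```

```text
clock: 17.45
eef_pos: [468.9, -3.5, 25.4]
tcp_rot: [3.14, 0.0, 1.714]
contact_force: [0.0, -0.8, 0.1]
opening: 0.696
grasp_force: 0.0
clock: 18.15
eef_pos: [468.7, -3.6, 25.5]
tcp_rot: [3.14, 0.0, 1.713]
contact_force: [0.2, 0.1, 6.6]
opening: 0.395
grasp_force: 19.4
clock: 18.75
eef_pos: [468.7, -3.6, 125.9]
tcp_rot: [3.139, 0.0, 1.713]
contact_force: [-0.4, 0.6, -0.2]
opening: 0.397
grasp_force: 20.2
at [468.7  -3.6 125.9] rot [1.7987e+02 2.0000e-02 9.8170e+01] q6 -0.15 | rz -0.23 shift [-260.6  105.3    0.9] open 0.3973122325926934 grip 20.1945696095936 F [-0.4  0.6 -0.2] t 18.75
```

View pics/w5.png

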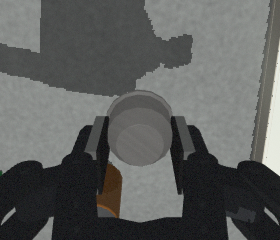

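The capsule is held between the pads at crop (138,128). I carry it to the dish.

```bash
python3 -m inch '[[-0.0435,0.0175,0,0,0,0,1],[-0.0435,0.0175,0,0,0,0,1],[-0.0435,0.0175,0,0,0,0,1],[-0.0435,0.0175,0,0,0,0,1],[-0.0435,0.0175,0,0,0,0,1],[-0.043,0.0175,0,0,0,0,1],[0,0,0,0,0,0,1],[0,0,0,0,0,0,1]]' >/dev/null
python3 -m inch '[[0,0,0.02,0,0,0,1],[0,0,0.02,0,0,0,1],[0,0,0.02,0,0,0,1],[0,0,0.015,0,0,0,1],[0,0,0.01,0,0,0,1],[0,0,0.005,0,0,0,1],[0,0,0,0,0,0,1],[0,0,0,0,0,0,1]]'
python3 plan.py 611 -246 31 98.4
```

```text
clock: 20.4
eef_pos: [609.6, -246.6, 35.4]
tcp_rot: [3.141, 0.0, 1.714]
contact_force: [-0.1, -0.8, -0.5]
opening: 0.398
grasp_force: 20.2
at [ 609.6 -246.6   35.4] rot [1.7996e+02 2.0000e-02 9.8180e+01] q6 -0.53 | rz -0.22 shift [0.4 1.5 4.4] open 0.39771442317382905 grip 20.19581987085985 F [-0.1 -0.8 -0.5] t 20.4
```

```bash
python3 -m inch '[[0,0,0.002,0,0,0,1],[0,0,0.001,0,0,0,1],[0,0,0,0,0,0,1],[0,0,0,0,0,0,1]]'
python3 -m inch '[[0,0,0.001,0,0,0,1],[0,0,0,0,0,0,1],[0,0,0,0,0,0,1]]'
```

```text
clock: 20.8
eef_pos: [609.2, -246.5, 31.9]
tcp_rot: [3.141, 0.0, 1.713]
contact_force: [0.1, -1.0, -0.7]
opening: 0.395
grasp_force: 20.2
clock: 21.1
eef_pos: [609.2, -246.5, 30.7]
tcp_rot: [-3.142, -0.0, 1.713]
contact_force: [-0.5, 0.7, -0.2]
opening: 0.394
grasp_force: 20.2
```

```bash
python3 -m inch '[[0,0,0.001,0,0,0,1],[0,0,0,0,0,0,1],[0,0,0,0,0,0,1]]'
python3 -m inch '[[0,0,0,0,0,0,-0.1],[0,0,0,0,0,0,-0.1],[0,0,0,0,0,0,-0.1],[0,0,-0.01,0,0,0,-0.1],[0,0,-0.02,0,0,0,-0.1],[0,0,-0.04,0,0,0,-0.1],[0,0,-0.04,0,0,0,-0.1],[0,0,0,0,0,0,-0.4]]'
python3 plan.py 385 271 140 98.4
```

```text
clock: 21.4
eef_pos: [609.2, -246.5, 30.6]
tcp_rot: [3.142, 0.0, 1.713]
contact_force: [-2.7, -0.2, 8.6]
opening: 0.397
grasp_force: 21.0
clock: 22.2
eef_pos: [612.6, -247.9, 146.4]
tcp_rot: [3.133, 0.005, 1.713]
contact_force: [0.2, -1.7, -0.2]
opening: 0.691
grasp_force: 0.0
at [ 612.6 -247.9  146.4] rot [179.52   0.28  98.17] q6 -0.53 | rz -0.23 shift [ 546.6 -149.4    6.4] open 0.6913526508445325 grip 0.0 F [ 0.2 -1.7 -0.2] t 22.2
```

```bash
python3 -m inch '[[0.039,-0.0104,0,0,0,0,-0.4],[0.039,-0.0104,0,0,0,0,-0.4],[0.039,-0.0104,0,0,0,0,-0.4],[0.039,-0.0104,0,0,0,0,-0.4],[0.039,-0.0104,0,0,0,0,-0.4],[0.039,-0.0104,0,0,0,0,-0.4],[0.039,-0.0104,0,0,0,0,-0.4],[0.039,-0.0104,0,0,0,0,-0.4]]' >/dev/null
python3 -m inch '[[0.039,-0.0104,0,0,0,0,-0.4],[0.039,-0.0104,0,0,0,0,-0.4],[0.039,-0.0104,0,0,0,0,-0.4],[0.039,-0.0104,0,0,0,0,-0.4],[0.039,-0.0104,0,0,0,0,-0.4],[0.039,-0.0104,0,0,0,0,-0.4],[0,0,0,0,0,0,-0.4],[0,0,0,0,0,0,-0.4]]' >/dev/null
python3 plan.py 385 271 25 98.4
python3 - <<'E'
from h import *
f=wgrab();cv2.imwrite("pics/w6.png",f["img"]);caps(f);f=eyes.grab_frame("top");cv2.imwrite("pics/t3.png",f["img"]);f=eyes.grab_frame("side");cv2.imwrite("pics/s3.png",f["img"])
E
```

```text
at [387.  273.8 139.8] rot [1.800e+02 1.000e-02 9.832e+01] q6 0.47 | rz -0.08 shift [ -2.5  -2.4 114.8] open 0.696366205120739 grip 0.0 F [-0.5 -0.7 -0.6] t 23.8
circle 256.5 188.5 21.0 [383.4 272.1   2. ]
```

View pics/w6.png

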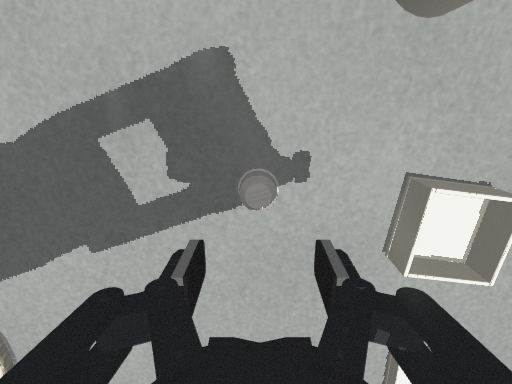

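The capsule is alone at (257,189). I grasp it.

```bash
python3 -m inch '[[-0.0015,-0.0035,0.03,0,0,0,-0.4],[0,0,0.03,0,0,0,-0.4],[0,0,0.03,0,0,0,-0.4],[0,0,0.015,0,0,0,-0.4],[0,0,0.006,0,0,0,-0.4],[0,0,0.003,0,0,0,-0.4],[0,0,0,0,0,0,-0.4],[0,0,0,0,0,0,-0.4]]'
python3 -m inch '[[0,0,0,0,0,0,1],[0,0,0,0,0,0,1],[0,0,0,0,0,0,1],[0,0,0,0,0,0,1],[0,0,0,0,0,0,1],[0,0,0,0,0,0,1],[0,0,0,0,0,0,1]]' 20
python3 -m inch '[[0,0,-0.01,0,0,0,1],[0,0,-0.02,0,0,0,1],[0,0,-0.04,0,0,0,1],[0,0,-0.04,0,0,0,1],[0,0,0,0,0,0,1],[0,0,0,0,0,0,1]]'
python3 plan.py 611 -299 135 98.4
```

```text
clock: 24.75
eef_pos: [384.9, 271.4, 26.6]
tcp_rot: [3.14, -0.001, 1.713]
contact_force: [-1.3, -0.1, 0.1]
opening: 0.703
grasp_force: 0.0
clock: 25.45
eef_pos: [384.6, 271.6, 26.6]
tcp_rot: [3.14, -0.0, 1.714]
contact_force: [-0.7, -2.0, 8.4]
opening: 0.394
grasp_force: 19.3
clock: 26.05
eef_pos: [384.8, 271.7, 137.3]
tcp_rot: [3.139, -0.001, 1.714]
contact_force: [-0.7, 0.0, -0.4]
opening: 0.396
grasp_force: 20.3
at [384.8 271.7 137.3] rot [ 1.7984e+02 -8.0000e-02  9.8180e+01] q6 0.47 | rz -0.22 shift [-597.7  140.4    2.3] open 0.39583350548851176 grip 20.341134993777814 F [-0.7  0.  -0.4] t 26.05
```

```bash
python3 -m inch '[[-0.0427,0.01,0,0,0,0,1],[-0.0427,0.01,0,0,0,0,1],[-0.0427,0.01,0,0,0,0,1],[-0.0427,0.01,0,0,0,0,1],[-0.0427,0.01,0,0,0,0,1],[-0.0427,0.01,0,0,0,0,1],[-0.0427,0.01,0,0,0,0,1],[-0.0427,0.01,0,0,0,0,1]]' >/dev/null
python3 -m inch '[[-0.0427,0.01,0,0,0,0,1],[-0.0427,0.01,0,0,0,0,1],[-0.0427,0.01,0,0,0,0,1],[-0.0427,0.01,0,0,0,0,1],[-0.0427,0.01,0,0,0,0,1],[-0.0427,0.01,0,0,0,0,1],[0,0,0,0,0,0,1],[0,0,0,0,0,0,1]]' >/dev/null
python3 plan.py 611 -299 32 98.4
python3 - <<'E'
from h import *
f=wgrab();cv2.imwrite("pics/w7.png",f["img"])
E
```

```text
at [ 606.7 -300.8  133.8] rot [-1.7985e+02 -1.1000e-01  9.8080e+01] q6 -0.6 | rz -0.32 shift [  1.1   4.6 101.8] open 0.39518642039685986 grip 20.34156163114858 F [-0.8  0.3 -0.5] t 27.65
```

View pics/w7.png

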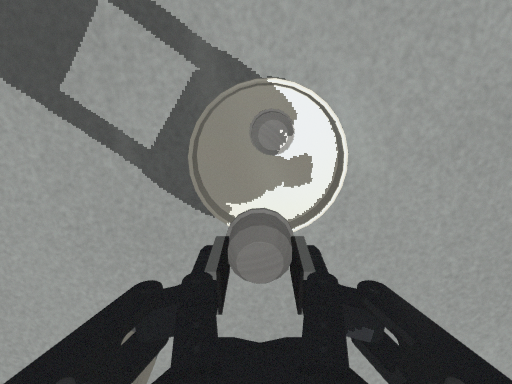

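The first capsule stands in the dish at (272,132). The second hangs over the near half at (260,247). I lower it.

```bash
python3 -m inch '[[0.001,0.004,0.03,0,0,0,1],[0,0,0.03,0,0,0,1],[0,0,0.02,0,0,0,1],[0,0,0.01,0,0,0,1],[0,0,0.006,0,0,0,1],[0,0,0.003,0,0,0,1],[0,0,0,0,0,0,1],[0,0,0,0,0,0,1]]'
python3 -m inch '[[0,0,0.001,0,0,0,1],[0,0,0.001,0,0,0,1],[0,0,0,0,0,0,1],[0,0,0,0,0,0,1]]'
```

```text
clock: 28.5
eef_pos: [612.1, -299.2, 37.7]
tcp_rot: [3.14, 0.001, 1.713]
contact_force: [0.2, 0.4, -0.7]
opening: 0.393
grasp_force: 20.3
clock: 28.9
eef_pos: [611.6, -299.0, 34.9]
tcp_rot: [3.142, 0.0, 1.713]
contact_force: [0.4, 0.3, -0.6]
opening: 0.392
grasp_force: 20.3
```

```bash
python3 -m inch '[[0,0,0.001,0,0,0,1],[0,0,0.001,0,0,0,1],[0,0,0,0,0,0,1],[0,0,0,0,0,0,1]]'
python3 -m inch '[[0,0,0.001,0,0,0,1],[0,0,0,0,0,0,1],[0,0,0,0,0,0,1]]'
```

```text
clock: 29.3
eef_pos: [611.5, -299.0, 32.7]
tcp_rot: [-3.141, -0.0, 1.713]
contact_force: [0.1, 0.2, -0.5]
opening: 0.395
grasp_force: 20.3
clock: 29.6
eef_pos: [611.6, -299.0, 31.7]
tcp_rot: [-3.142, -0.0, 1.713]
contact_force: [-0.7, -1.2, 0.2]
opening: 0.396
grasp_force: 20.3
```

```bash
python3 -m inch '[[0,0,0.0005,0,0,0,1],[0,0,0,0,0,0,1],[0,0,0,0,0,0,1]]'
python3 -m inch '[[0,0,0,0,0,0,-0.1],[0,0,0,0,0,0,-0.1],[0,0,0,0,0,0,-0.1],[0,0,-0.01,0,0,0,-0.1],[0,0,-0.02,0,0,0,-0.1],[0,0,-0.04,0,0,0,-0.1],[0,0,-0.04,0,0,0,-0.1],[0,0,-0.03,0,0,0,-0.5]]' >/dev/null
python3 -m inch '[[0,0,0,0,0,0,-0.5],[0,0,0,0,0,0,-0.5]]' >/dev/null
python3 plan.py 448.5 -127 170 98.4
```

```text
clock: 29.9
eef_pos: [611.6, -299.0, 31.7]
tcp_rot: [3.142, 0.0, 1.713]
contact_force: [-2.4, 0.6, 5.5]
opening: 0.394
grasp_force: 20.9
at [ 611.9 -299.2  172.5] rot [1.7991e+02 7.0000e-02 9.8170e+01] q6 -0.6 | rz -0.23 shift [ 194.2 -136.5    2.5] open 0.752269562989008 grip 0.0 F [-0.1  0.5 -0.4] t 30.9
```

```bash
python3 -m inch '[[0.039,-0.0273,0,0,0,0,-0.5],[0.039,-0.0273,0,0,0,0,-0.5],[0.039,-0.0273,0,0,0,0,-0.5],[0.039,-0.0273,0,0,0,0,-0.5],[0.039,-0.0273,0,0,0,0,-0.5],[0,0,0,0,0,0,-0.5],[0,0,0,0,0,0,-0.5],[0,0,0,0,0,0,-0.5]]' >/dev/null
python3 plan.py 448.5 -127 56 98.4
python3 - <<'E'
from h import *
f=wgrab();cv2.imwrite("pics/w8.png",f["img"]);caps(f,75);print(proj(f,[448.5,-127,75]))
f=eyes.grab_frame("top");cv2.imwrite("pics/t4.png",f["img"])
E
```

```text
at [ 449.4 -125.8  171. ] rot [1.7999e+02 1.0000e-02 9.8170e+01] q6 -0.42 | rz -0.23 shift [ -1.1  -1.1 115. ] open 0.752293350022333 grip 0.0 F [ 0.7 -0.5 -0.1] t 31.7
circle 254.5 201.5 23.0 [ 444.4 -126.3   75. ]
circle 472.5 156.5 29.4 [607.8 -65.3  75. ]
circle 376.5 295.5 16.2 [ 567.9 -201.1   75. ]
(np.float64(259.2706060507068), np.float64(203.01152939879424))
```

View pics/w8.png

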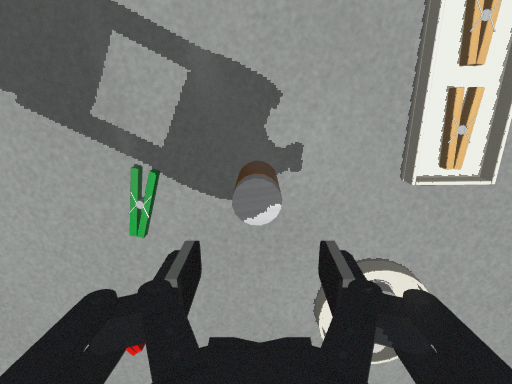

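The jar's lid is centred at (258,200) and clear of the green peg at (145,200). I grasp it.

```bash
python3 -m inch '[[0,-0.002,0.03,0,0,0,-0.5],[0,0,0.03,0,0,0,-0.5],[0,0,0.03,0,0,0,-0.5],[0,0,0.016,0,0,0,-0.5],[0,0,0.006,0,0,0,-0.5],[0,0,0.002,0,0,0,-0.5],[0,0,0,0,0,0,-0.5],[0,0,0,0,0,0,-0.5]]'
python3 -m inch '[[0,0,0,0,0,0,1],[0,0,0,0,0,0,1],[0,0,0,0,0,0,1],[0,0,0,0,0,0,1],[0,0,0,0,0,0,1],[0,0,0,0,0,0,1],[0,0,0,0,0,0,1]]' 40
python3 -m inch '[[0,0,-0.01,0,0,0,1],[0,0,-0.02,0,0,0,1],[0,0,-0.04,0,0,0,1],[0,0,-0.03,0,0,0,1],[0,0,0,0,0,0,1],[0,0,0,0,0,0,1]]'
python3 plan.py 570.8 263.5 157 98.4
```

```text
clock: 32.6
eef_pos: [447.5, -125.9, 58.1]
tcp_rot: [3.14, 0.001, 1.713]
contact_force: [0.6, -0.0, 1.2]
opening: 0.748
grasp_force: 0.0
clock: 33.3
eef_pos: [447.2, -125.8, 58.1]
tcp_rot: [3.14, 0.001, 1.713]
contact_force: [-1.5, 0.3, 6.9]
opening: 0.478
grasp_force: 39.6
clock: 33.9
eef_pos: [447.0, -125.7, 158.2]
tcp_rot: [3.14, 0.001, 1.713]
contact_force: [-0.1, 0.6, -1.8]
opening: 0.483
grasp_force: 41.1
at [ 447.  -125.7  158.2] rot [1.7989e+02 5.0000e-02 9.8170e+01] q6 -0.42 | rz -0.23 shift [366.9 179.3   1.2] open 0.482592797445579 grip 41.14739846525481 F [-0.1  0.6 -1.8] t 33.9
```

```bash
python3 -m inch '[[0.0367,0.018,0,0,0,0,1],[0.0367,0.018,0,0,0,0,1],[0.0367,0.018,0,0,0,0,1],[0.0367,0.018,0,0,0,0,1],[0.0367,0.018,0,0,0,0,1],[0.0367,0.018,0,0,0,0,1],[0.0367,0.018,0,0,0,0,1],[0.0367,0.018,0,0,0,0,1]]' >/dev/null
python3 -m inch '[[0.0367,0.018,0,0,0,0,1],[0.0367,0.018,0,0,0,0,1],[0,0,0,0,0,0,1],[0,0,0,0,0,0,1],[0,0,0.03,0,0,0,1],[0,0,0,0,0,0,1],[0,0,0,0,0,0,1]]' >/dev/null
python3 plan.py 570.8 263.5 62 98.4
python3 - <<'E'
from h import *
f=wgrab();cv2.imwrite("pics/w9.png",f["img"])
E
```

```text
at [571.7 261.8 126.5] rot [-1.7983e+02  6.0000e-02  9.8120e+01] q6 0.29 | rz -0.28 shift [ 1.8 -0.7 64.5] open 0.4810732448567905 grip 41.09403833630495 F [-0.4 -0.3 -1.3] t 35.4
```

View pics/w9.png

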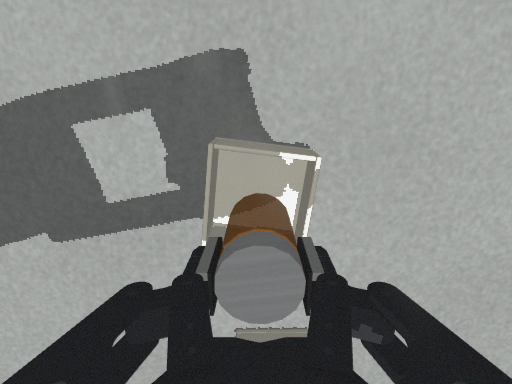

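The jar is held upright over the bin. Its walls show at columns 210 and 310, with the jar midway between at 260. I lower it.

```bash
python3 -m inch '[[0.0015,-0.001,0.02,0,0,0,1],[0,0,0.02,0,0,0,1],[0,0,0.01,0,0,0,1],[0,0,0.006,0,0,0,1],[0,0,0.004,0,0,0,1],[0,0,0.002,0,0,0,1],[0,0,0,0,0,0,1],[0,0,0,0,0,0,1]]'
python3 -m inch '[[0,0,0.001,0,0,0,1],[0,0,0,0,0,0,1],[0,0,0,0,0,0,1]]'
```

```text
clock: 36.25
eef_pos: [571.9, 264.7, 65.8]
tcp_rot: [3.141, -0.0, 1.713]
contact_force: [-0.8, -0.2, -1.3]
opening: 0.479
grasp_force: 41.2
clock: 36.55
eef_pos: [571.6, 264.6, 64.4]
tcp_rot: [3.142, -0.0, 1.713]
contact_force: [0.2, -0.3, -1.9]
opening: 0.476
grasp_force: 41.2
```

```bash
python3 -m inch '[[0,0,0.001,0,0,0,1],[0,0,0.001,0,0,0,1],[0,0,0,0,0,0,1],[0,0,0,0,0,0,1]]'
python3 -m inch '[[0,0,0.0005,0,0,0,1],[0,0,0,0,0,0,1],[0,0,0,0,0,0,1]]'
```

```text
clock: 36.95
eef_pos: [571.6, 264.6, 62.3]
tcp_rot: [-3.142, 0.0, 1.713]
contact_force: [0.3, -0.7, -0.9]
opening: 0.479
grasp_force: 41.3
clock: 37.25
eef_pos: [571.6, 264.6, 62.2]
tcp_rot: [3.141, -0.0, 1.713]
contact_force: [-2.0, -0.4, 5.6]
opening: 0.478
grasp_force: 41.8
```

Contact. I release, retreat and check everything.

```bash
python3 -m inch '[[0,0,0,0,0,0,-0.4],[0,0,0,0,0,0,-0.4],[0,0,0,0,0,0,-0.4],[0,0,-0.01,0,0,0,-0.4],[0,0,-0.03,0,0,0,-0.4],[0,0,-0.045,0,0,0,-0.4],[0,0,-0.045,0,0,0,-0.4],[0,0,-0.03,0,0,0,-0.4]]' >/dev/null
python3 -m inch '[[0,-0.04,0,0,0,0,-0.4],[0,-0.04,0,0,0,0,-0.4],[0,-0.04,0,0,0,0,-0.4],[0,-0.04,0,0,0,0,-0.4],[0,-0.04,0,0,0,0,-0.4],[0,0,0,0,0,0,-0.4],[0,0,0,0,0,0,-0.4]]'
python3 - <<'E'
from h import *
a=eyes.grab_frame("top")["img"];b=eyes.grab_frame("side")["img"]
o=cv2.resize(a[110:260,40:460],None,fx=1.9,fy=1.9,interpolation=cv2.INTER_CUBIC)
p=cv2.resize(b[80:384,0:512],None,fx=.98,fy=.98)
c=np.zeros((o.shape[0]+p.shape[0],800,3),np.uint8);c[:o.shape[0],:o.shape[1]]=o;c[o.shape[0]:,:p.shape[1]]=p;cv2.imwrite("pics/fin.png",c)
E
```

```text
clock: 38.75
eef_pos: [373.7, 236.4, 222.8]
tcp_rot: [3.14, -0.001, 1.714]
contact_force: [0.6, -1.0, 0.3]
opening: 0.7
grasp_force: 0.0
```

View pics/fin.png

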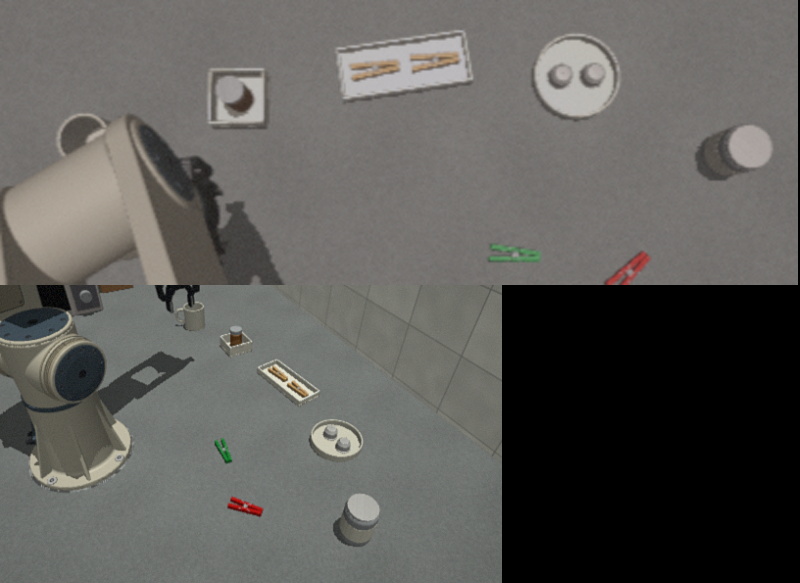

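Both capsules stand in the dish at (560,75) and (594,73). Both pegs lie flat in the tray at (375,68) and (435,62), and the jar is upright in the bin at (235,95). The mug and tin have not been disturbed.

```bash
python3 -c "
from rig import r
print(r.sign_off())"
```

```text
the job is handed in; nothing more can be done
None
```

I handed the job in after about 39 s on the robot clock; the last pictures show both capsules upright in the dish, both wooden pegs flat in the tray, the jar upright in the bin, and the mug and tin where they were, but sign-off returned no verdict.

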